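Peel the stuck top tray off its stack and hold it under the riser to catch drilling waste

ROBOT

A 6-joint arm with a two-finger parallel gripper is mounted at the origin on the work surface. World frame = base frame: x ahead of the robot, y to its left, z up, the work surface at z = 0. Lengths are in mm, angles in degrees, forces in N, time in s.
With the tool pointing down it reaches from about 300 to 850 mm from the base axis. Payload 4.2 kg.
Tool frame: the origin (TCP) lies at the very end of the fingers, on their centre line; the grasp point (between the pads) lies 19 mm behind it; z points along the fingers, y is the line along which they close (so a half turn about z gives the same grasp; the last joint's range is limited). The gripper opens to 91 mm and grips with 3 to 60 N. Pads are 32 mm wide; open, the fingers measure 118 mm over their backs; the gripper's body (76 mm by 178 mm) begins 60 mm behind the grasp point.
Start: joints at [75.86, 18.312, 89.639, -0, 72.044, -1.146], TCP at [129.296, 560.291, 213.976] pointing down, gripper open.
Joint ranges: [-177.97, 177.97], [-48.28, 115.42], [12.27, 149.76], [-77.06, 257.06], [2.81, 150.46], [-146.56, 146.56]. Speed limits (degrees/s): [147.25, 147.25, 180, 180, 180, 180].

INTERFACE

Orientations are given as [roll, pitch, yaw] about the fixed x, y, z axes, in that order (R = Rz(yaw) Ry(pitch) Rx(roll)).
In Python, from workcell import env, eyes gives the robot as it stands.
- The arm moves only by the tool send_rows, never from a script. Its argument "targets" is text: rows parted by semicolons, each of 7 numbers parted by spaces: the shift along the tool's x, y, z in m, then the turn, a rotation vector about the tool's x, y, z in degrees, then the opening in per cent of the stroke, from 0 (shut) to 100 (fully open). A call has 1 to 12 rows; each row is the pose to reach, as a shift and turn from the pose commanded when the call began, along the tool's axes at that moment; what a row does not reach only later rows make up. A row lasts 1/12 s, in which the tool goes at most 41.7 mm and 7.16 degrees, less where a joint would pass 70% of its speed; a pose out of reach is approached as far as the arm can. A call with a gripper value outside its range is refused whole. The fingers move at their own pace and stop on an object; "grip_force" is the grip in N (left out, the last holds). Time passes only in rows, so rows that repeat a pose let the fingers close. It gives the time, the measured TCP pose, the force, the opening and the grip force at its end, in the units of the state.
- env.state(): the state, without advancing time (a new reading comes with each control period).
- eyes.grab_frame(name): name is "scene" or "top" or "wrist"; returns a dict with "image" (400x640x3 uint8, blue, green, red), "fovy" (degrees; the focal length in pixels is half the picture's height over the tangent of half this angle, whatever the lens; pixels are square), "cx", "cy" (the principal point, pixels), "D" ([k1, k2, p1, p2, k3] as OpenCV has them; the pictures are not rectified), "eye" and "attitude" of the camera in the world. Camera axes: x right, y up, looking along -z (the intrinsics and any distortion apply to the point x, -y, -z); pixel columns grow to the right and rows downward; lengths in mm; the calibration is good to about 2 mm. A picture is of the moment at which its call begins. There is no depth.
- env.job_done(): hands the job in; it is judged then, once.
The state is a dict: "time_s": time; "qpos": joint angles; "qvel": joint speeds; "effort": joint torques, N m; "ee_pos": TCP position; "ee_rot": TCP orientation; "force": force on the tool from outside, world axes, zero at the start; "torque": the same for the moment, N m; "gripper_width": finger opening in mm; "gripper_force": force on a finger pad.
Only numpy, scipy, OpenCV 4.12 (cv2) and the standard library are available. Lean on these libraries where they do the work, as an engineer would, in place of code of your own. Each camera call takes 0.05 s, during which the arm holds its last target. There are 200 camera calls.

TASK

The top steel tray is stuck in its stack with cutting oil: peel it off by lifting one corner first while the opposite corner stays down, and leave the rest of the stack standing where it is. Then hold the tray level and square under the middle of the riser board's front edge, its rim tucked a little under the overhang and just below the board without touching it, most of the tray out in front, ready for the wooden plugs to be swept into it. Finish while still holding the tray there in the air, and leave the glue bottle, bit case and brush alone.

Things in the scene. Friction and masses are not known exactly. Their poses are not given: they have to be found in the camera images.
- tray: TOP tray, the one to take: pressed steel, 160 g, open top, outside 130 (x) by 180 (y) by 55 mm high; origin: centre of its underside, z up. Flat-sided rim band all round, 10 mm wide, 18 mm tall (37 to 55 mm up): pinch it, one finger inside, one outside. Mouth inside the rim 110 by 160 mm; walls below slope in to a 90 by 140 mm floor with 21 mm high lugs in its corners.
- stack: rest of the stack, to stay where it stands: three more such trays, all nested, on a plywood carrier 220 (x) by 260 (y) by 18 mm; 1.4 kg, loose on the bench. Origin: centre of the carrier's underside; axes as the tray's. The top tray's underside is 81 mm, its rim top 136 mm above this origin; the next tray's rim, same outline, has its top 21 mm below (3 mm gap between the bands).
- corner_front_left (a point): corner of the top tray's rim, outer edge, rim top: the -x, +y corner of the tray. The tray clings at its four floor corners: each holds with about 5 N, after 1.5 mm of play, and lets go once lifted 4 to 5 mm.
- corner_front_right (a point): the same for the -x, -y corner. Pulled straight up, all four hold at once (some 20 N) and the whole stack tends to come along; turned up about the rim corner diagonally across they let go one by one, with at most 12 N at the hand.
- corner_back_left (a point): the same for the +x, +y corner. A firm grip holds the tray rigidly, so the gripper must tilt with the tray.
- corner_back_right (a point): the same for the +x, -y corner
- rim_front (a point): middle of the top tray's long side at -x: outer edge of the rim, rim top
- rim_back (a point): the same for the long side at +x
- rim_left (a point): middle of the short side at +y: outer edge of the rim, rim top
- rim_right (a point): the same for the short side at -y
- riser: bench riser, fixed: plywood board 200 (x) by 300 (y) by 24 mm, underside 150 and top 174 mm above the bench, on two side panels. Its front (-x) edge faces the robot and overhangs the panels by 80 mm, free below. A drilled wooden brush back is clamped on its rear half (up to 245 mm high), wooden plugs lie in front of it. Origin: centre of the footprint at bench height; +x from front to rear.
- riser_edge (a point): middle of the riser board's front edge, at the board's underside (150 mm above the bench); axes as riser: x inward under the board, y along the edge, z up
- glue: white glue bottle, 62 mm in diameter, 170 mm tall, origin at its foot; leave alone
- bitcase: black drill-bit case with a yellow band, 89 by 154 mm, 36 mm high, origin at the centre of its underside; leave alone
- brush: wooden bench brush with brown bristles down, 45 mm wide, 60 mm high; its 200 mm head lies along y about the origin, with a 90 mm handle beyond the -y end; origin at bench height; leave alone
Things that resemble listed ones, but are neither listed nor needed, are in the scene too. What is shaped like the tray but green is not meant.

How it is judged:
By the outcome, as a careful person would: the job done as asked, in the order asked, and still so for the second after the job is handed in, while the arm keeps its last pose, push and grip.
It also fails if it takes over 53 s, if anything falls off the work surface, if the arm or the gripper's body presses on something with over 40 N, if the wrist force passes 120 N, or if a joint passes its speed limit or range.

## Working session

There is one attempt and no reset: what is moved stays moved. The work goes in short steps, Python scripts to look and compute and a tool call to move; the robot and the scene stay as the last step left them, time stands still between calls to the robot, and variables do not carry over. Pictures are saved under pics/ and viewed, at most 10 in all, crops included, and the job is handed in when it is done.

Besides the shell and the picture viewer there is one more tool, called as name(argument=value, ...) on one line, values as JSON. send_rows: Moves the arm, as the interface text tells. Its arguments: {"type":"object","properties":{"targets":{"type":"string"},"grip_force":{"type":"number"}},"required":["targets"]}

```bash
ls; mkdir -p pics
python3 - <<'E'
from workcell import env, eyes
import cv2,pickle
print(env.state())
d={}
for n in("scene","top"):
    f=eyes.grab_frame(n);d[n]=f
    cv2.imwrite(f"pics/{n}0.png",f["image"]);print({k:v for k,v in f.items() if k!="image"})
pickle.dump(d,open("f0.pkl","wb"))
E
```

```text
pics
{'time_s': 0.0, 'qpos': array([ 7.58605699e+01,  1.83504787e+01,  8.97054661e+01, -7.42358043e-04,
        7.20424742e+01, -1.14449378e+00]), 'qvel': array([-0.0227984 , -0.02964767, -0.14209294,  0.01326427, -0.04435837,
       -0.04372517]), 'effort': array([-5.26027288e-04, -4.12479186e+01, -2.31971133e+01,  7.27207004e-02,
        4.56814142e-02, -1.39945791e-04]), 'ee_pos': array([129.16652675, 559.79953591, 213.13828907]), 'ee_rot': array([-1.79901586e+02, -1.26014799e-03,  1.67005292e+02]), 'force': array([-0.78557715, -0.02631025, -0.34440677]), 'torque': array([-0.01586684, -0.00249178, -0.03568982]), 'gripper_force': 0.0, 'gripper_width': 91.07171983455154}
{'fovy': 51.783791141379155, 'cx': 312.94309478642276, 'cy': 201.67627476045786, 'D': array([-0.08836213,  0.        ,  0.        ,  0.        ,  0.        ]), 'eye': array([1025.60815199,  339.5137614 , 1123.0199236 ]), 'attitude': array([ 32.64599829,   0.18204129, 124.15891545])}
{'fovy': 52.35912767336168, 'cx': 322.3271659754407, 'cy': 197.98589551203958, 'D': array([-0.07892232,  0.        ,  0.        ,  0.        ,  0.        ]), 'eye': array([ 282.39198832,   -8.66792192, 1214.65401831]), 'attitude': array([ 11.2043519 ,  -0.84911651, -88.97097595])}
```

View pics/scene0.png

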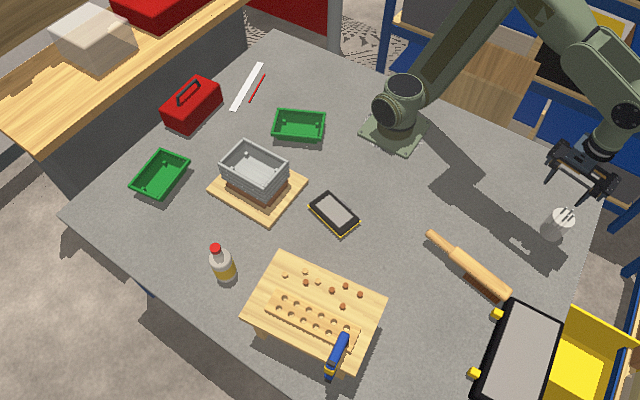

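View pics/top0.png

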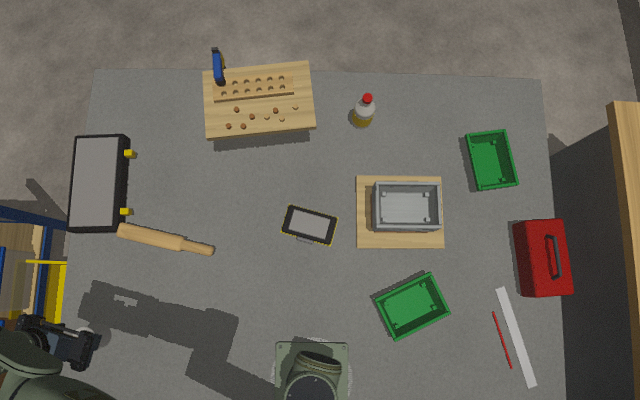

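The top view shows the grey stack at about (405,207) on its carrier. The riser is at (260,100) with its front edge along row ~133, the glue bottle at (365,110), the bit case at (310,225) and the brush at (165,240). I'll enlarge the tray and the riser in both views.

Run:
```python
import cv2,pickle,numpy as np
d=pickle.load(open("f0.pkl","rb"))
def c(n,x,y,w,h,s):
    return cv2.resize(d[n]["image"][y:y+h,x:x+w],None,fx=s,fy=s,interpolation=cv2.INTER_CUBIC)
a=c("top",350,170,100,84,4); b=c("top",195,50,130,100,3)
e=c("scene",200,130,110,100,3.6);g=c("scene",230,240,160,140,2.4)
m=np.zeros((800-200,800,3),np.uint8)
m[:336//1,:400]=a[:336]; 
m[:300,405:795]=b
cv2.imwrite("pics/ct.png",m[:340])
m=np.zeros((370,800,3),np.uint8);m[:360,:396]=e;m[:336,400:784]=g
cv2.imwrite("pics/cs.png",m)
```

```text
(no output)
```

View pics/ct.png

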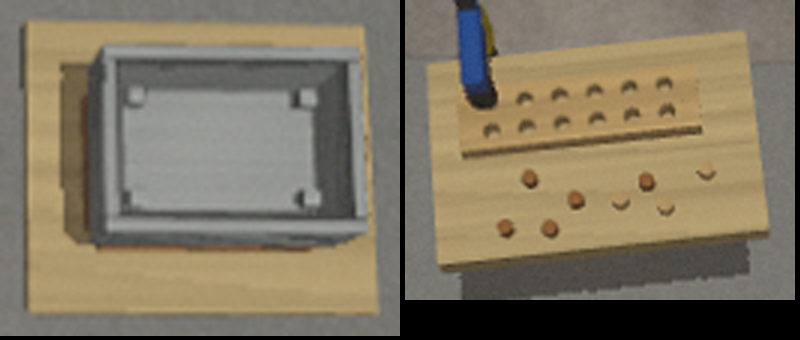

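View pics/cs.png

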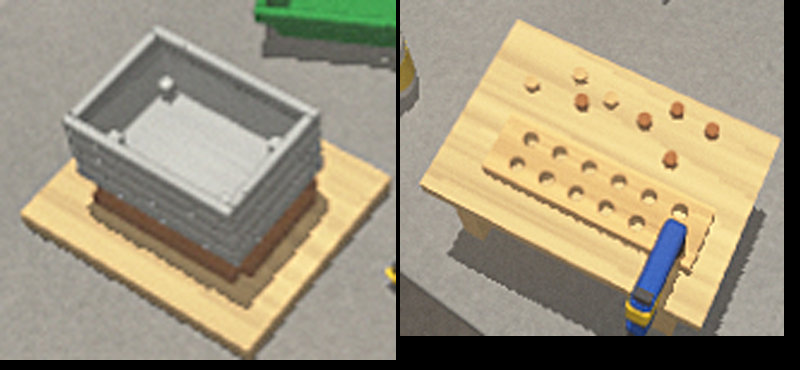

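The top crop shows the tray rim corners near (103,46), (363,46), (367,226) and (95,232), the carrier corners, and the board corners. The scene crop shows the same features, so I'll fit poses from both views together.

```bash
cat > h.py <<'E'
import cv2,numpy as np
from scipy.spatial.transform import Rotation as R
from scipy.optimize import least_squares
def proj(f,P):
    P=np.atleast_2d(P).astype(float)
    A=R.from_euler('xyz',f["attitude"],degrees=True).as_matrix()
    p=(P-f["eye"])@A*[1,-1,-1]
    fl=200/np.tan(np.radians(f["fovy"]/2))
    K=np.array([[fl,0,f["cx"]],[0,fl,f["cy"]],[0,0,1]])
    return cv2.projectPoints(p,np.zeros(3),np.zeros(3),K,f["D"])[0][:,0]
def world(q,L):
    c,s=np.cos(q[2]),np.sin(q[2]);L=np.array(L,float)
    return np.c_[q[0]+c*L[:,0]-s*L[:,1],q[1]+s*L[:,0]+c*L[:,1],L[:,2]]
def fit(obs,q0):  # obs: list of (frame, local pts, pixels)
    r=lambda q:np.concatenate([(proj(f,world(q,L))-np.array(p)).ravel() for f,L,p in obs])
    s=least_squares(r,q0,loss='soft_l1');return s.x,r(s.x)
def crop(p,o,s):return (np.array(p,float)+.5)/s-.5+o
E
python3 - <<'E'
from h import *
import pickle
np.set_printoptions(precision=2,suppress=True)
d=pickle.load(open("f0.pkl","rb"));t,s=d["top"],d["scene"]
def box(x,y,z):return dict(FL=(-x,y,z),FR=(-x,-y,z),BL=(x,y,z),BR=(x,-y,z))
tr=box(65,90,136);ca=box(110,130,18);ri=box(100,150,174)
def S(B,f,o,sc,**p):return f,[B[k] for k in p],crop(list(p.values()),o,sc)
To,So=(350,170),(200,130)
tt=S(tr,t,To,4,BL=(103,46),BR=(363,46),FR=(368,230),FL=(95,232))
ts=S(tr,s,So,3.6,FR=(155,28),FL=(320,112),BL=(235,212),BR=(67,120))
ct=S(ca,t,To,4,BL=(27,22),BR=(363,25),FR=(378,313),FL=(27,311))
cs=S(ca,s,So,3.6,FL=(390,180),BL=(250,355),BR=(22,215))
rt=S(ri,t,(195,50),3,BL=(22,65),BR=(342,32),FR=(362,231),FL=(36,265))
rs=S(ri,s,(230,240),2.4,FR=(118,20),FL=(379,140),BR=(21,184),BL=(300,326))
for n,o,q0 in(("tray",[tt,ts],(520,-200,0)),("trayT",[tt],(520,-200,0)),("trayS",[ts],(520,-200,0)),("carr",[ct,cs],(520,-200,0)),("all",[tt,ts,ct,cs],(520,-200,0)),
  ("riser",[rt,rs],(800,150,0)),("rT",[rt],(800,150,0)),("rS",[rs],(800,150,0))):
    q,r=fit(o,q0);print(n,q[:2],np.degrees(q[2]),r)
    if n in("tray","all"):print(world(q,[tr[k] for k in tr]))
    if n=="riser":print(world(q,[(-100,0,150)]))
def pt(f,uv,z):
    return least_squares(lambda p:proj(f,(p[0],p[1],z))[0]-uv,(600,0)).x
print("glue foot~",pt(t,(361,122),0),"cap",pt(t,(368,97),170),"case",[pt(t,p,36) for p in((290,205),(338,217),(330,245),(281,230))])
E
```

```text
tray [ 484.88 -252.2 ] 1.0624822716123818 [-1.48 -0.68 -1.58 -0.4  -0.17  0.51  1.73  0.1   0.42 -1.85  0.8  -1.19
 -1.16  0.56 -1.62 -0.34]
[[ 418.23 -163.42  136.  ]
 [ 421.56 -343.39  136.  ]
 [ 548.2  -161.01  136.  ]
 [ 551.54 -340.98  136.  ]]
trayT [ 484.54 -253.84] 0.4180015837124877 [-0.62 -0.91 -0.71  0.1   0.18  1.02  2.07 -0.14]
trayS [ 485.98 -249.86] 1.8121662383869974 [ 0.33 -1.2   1.2  -0.99 -0.28  1.04 -1.32  0.61]
carr [ 485.76 -253.33] 0.6441514088557186 [-0.73 -0.52 -0.27 -0.26 -0.48 -0.25 -0.07 -0.11  0.49 -1.28 -0.54 -1.31
 -0.6  -0.8 ]
all [ 485.36 -252.94] 0.7291553684285293 [-1.07 -1.03 -1.18 -0.38 -0.04  0.53  1.87 -0.27  0.34 -1.91  0.52 -1.03
 -1.67  0.62 -1.89 -0.51 -0.91 -0.33 -0.44 -0.2  -0.55 -0.18 -0.15  0.08
  0.65 -1.37 -0.28 -1.36 -0.43 -0.76]
[[ 419.22 -163.78  136.  ]
 [ 421.51 -343.76  136.  ]
 [ 549.21 -162.12  136.  ]
 [ 551.5  -342.11  136.  ]]
riser [766.72 162.69] 7.575317308456732 [-0.03 -0.48 -0.66 -0.56  0.49 -0.73 -1.33 -0.24 -0.05 -0.93  0.82 -0.87
 -0.92 -0.82  0.15  0.12]
[[667.6  149.51 150.  ]]
rT [765.27 161.64] 7.475098438866446 [ 0.35 -0.1  -0.23 -0.01  0.81 -0.12 -1.06  0.19]
rS [767.91 163.41] 7.667638148707607 [-0.2  -0.39  0.82 -0.43 -1.   -0.12  0.26  0.71]
glue foot~ [ 771.95 -140.79] cap [ 777.94 -142.06] case [array([493.15,  72.77]), array([460.35, -68.87]), array([378.06, -46.61]), array([418.77,  96.52])]
```

```bash
cat >> h.py <<'E'
import json,os
def pose():
    if not os.path.exists("cmd.json"):
        return np.array([129.296,560.291,213.976]),R.from_euler('xyz',[180,0,90+75.86+1.146],degrees=True)
    a=json.load(open("cmd.json"));return np.array(a[:3]),R.from_quat(a[3:])
def step(p,rot):  # numbers for a row from commanded pose, rounded
    p0,r0=pose()
    return np.r_[np.round(r0.inv().apply(np.array(p)-p0)/1000,4),np.round((r0.inv()*rot).as_rotvec(degrees=True),1)]
def apply(row):
    p0,r0=pose();row=np.array(row)
    p=p0+r0.apply(row[:3]*1000);r=r0*R.from_rotvec(row[3:6],degrees=True)
    json.dump([*p,*r.as_quat()],open("cmd.json","w"))
def down(psi):return R.from_euler('xyz',[180,0,psi],degrees=True)
def go(p,rot):
    s=step(p,rot);print(s.tolist());apply(s)
E
python3 - <<'E'
from h import *
go((450,100,300),down(120));go((426,-253,300),down(90.8))
E
```

```text
[-0.416, -0.3764, -0.086, 0.0, -0.0, 47.0]
[-0.2937, -0.1973, -0.0, -0.0, -0.0, 29.2]
```

send_rows(targets="-0.416 -0.3764 -0.086 0 0 47 100;-0.416 -0.3764 -0.086 0 0 47 100;-0.416 -0.3764 -0.086 0 0 47 100;-0.416 -0.3764 -0.086 0 0 47 100;-0.416 -0.3764 -0.086 0 0 47 100;-0.416 -0.3764 -0.086 0 0 47 100;-0.416 -0.3764 -0.086 0 0 47 100;-0.416 -0.3764 -0.086 0 0 47 100;-0.416 -0.3764 -0.086 0 0 47 100;-0.416 -0.3764 -0.086 0 0 47 100;-0.416 -0.3764 -0.086 0 0 47 100;-0.416 -0.3764 -0.086 0 0 47 100")

```text
time_s: 1.1
ee_pos: [412.3, 152.8, 289.9]
ee_rot: [180.0, -0.0, 120.0]
force: [0.6, 1.2, 0.2]
gripper_width: 91.1
gripper_force: 0.0
```

Run:
```python
from h import *
json.dump([412.1,154.4,289.8,*down(120).as_quat()],open("cmd.json","w"))
go((426,-253,300),down(90.8))
```

```text
[-0.3598, -0.1917, -0.0102, -0.0, -0.0, 29.2]
```

send_rows(targets="-0.3598 -0.1917 -0.0102 0 0 29.2 60;-0.3598 -0.1917 -0.0102 0 0 29.2 60;-0.3598 -0.1917 -0.0102 0 0 29.2 60;-0.3598 -0.1917 -0.0102 0 0 29.2 60;-0.3598 -0.1917 -0.0102 0 0 29.2 60;-0.3598 -0.1917 -0.0102 0 0 29.2 60;-0.3598 -0.1917 -0.0102 0 0 29.2 60;-0.3598 -0.1917 -0.0102 0 0 29.2 60;-0.3598 -0.1917 -0.0102 0 0 29.2 60;-0.3598 -0.1917 -0.0102 0 0 29.2 60;-0.3598 -0.1917 -0.0102 0 0 29.2 60;-0.3598 -0.1917 -0.0102 0 0 29.2 60")

```text
time_s: 2.1
ee_pos: [425.3, -253.8, 299.0]
ee_rot: [-179.9, -0.1, 90.6]
force: [-0.0, 0.7, -0.9]
gripper_width: 54.6
gripper_force: 0.0
```

Run:
```python
from workcell import env, eyes
import cv2,pickle
s=env.state();print(s["ee_pos"],s["ee_rot"],s["time_s"])
f=eyes.grab_frame("wrist");pickle.dump(f,open("w1.pkl","wb"));cv2.imwrite("pics/w1.png",f["image"])
print({k:v for k,v in f.items() if k!="image"})
```

```text
[ 425.31486842 -253.78048369  299.01889015] [-1.79917766e+02 -8.58386660e-02  9.06225227e+01] 2.1
{'fovy': 66.80407460813791, 'cx': 319.42687183877496, 'cy': 198.2476496119707, 'D': array([0.00556511, 0.        , 0.        , 0.        , 0.        ]), 'eye': array([ 426.18111413, -187.47444029,  468.47802609]), 'attitude': array([-13.6637293 ,   0.07779381,   0.65587998])}
```

View pics/w1.png

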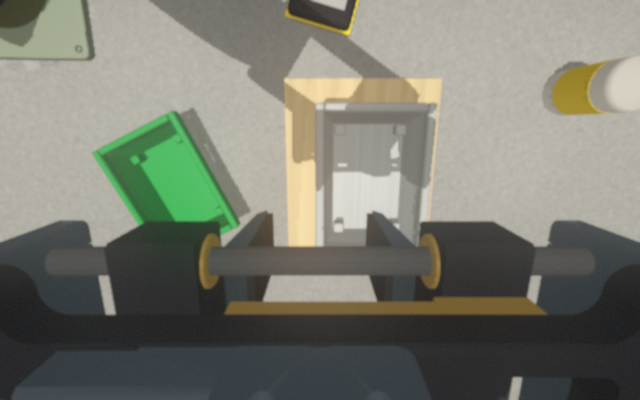

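The wrist view has the tray's FL rim corner at about (317,103), BL at (437,103), and the carrier's +y corners at (285,79) and (441,79). I'll compare those with the fit and crop in to refine.

Run:
```python
from h import *
import pickle
np.set_printoptions(precision=1,suppress=True)
f=pickle.load(open("w1.pkl","rb"))
for q in((485.4,-253,np.radians(.75)),):
    L=[(-65,90,136),(65,90,136),(-65,0,136),(65,0,136),(-55,80,136),(55,80,136),(-110,130,18),(110,130,18)]
    print(proj(f,world(q,L)))
im=cv2.resize(f["image"][70:250,275:455],None,fx=3.3,fy=3.3,interpolation=cv2.INTER_CUBIC)
cv2.imwrite("pics/w1c.png",im)
```

```text
[[313.5 101.2]
 [437.9 100.9]
 [314.  185.6]
 [430.5 185.4]
 [323.  111.1]
 [427.5 110.8]
 [282.7  77.4]
 [440.9  77. ]]
```

View pics/w1c.png

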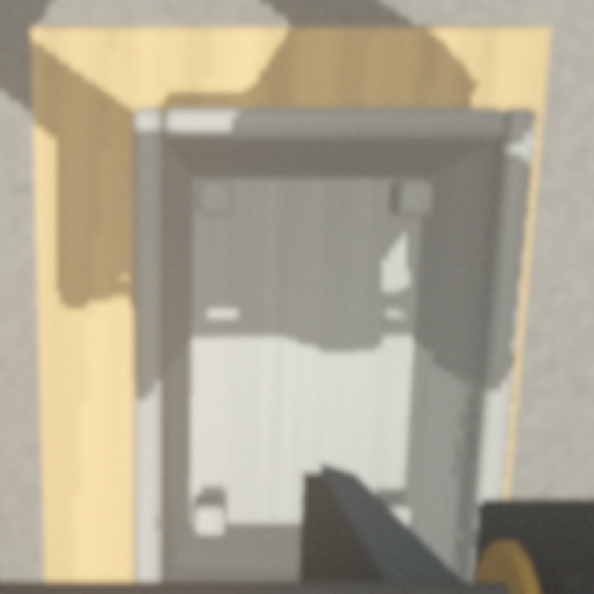

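The wrist crop gives FL (315.4,103.4), BL (436.2,103) and carrier corners (284.2,78.6) and (442,78.5). From this I put the tray at (485.4, -254.3) with yaw about 0.7°. The arm sags about 1 mm, so I'll compensate for that and descend onto the front rim towards the FR corner.

Run:
```python
from h import *
go((426.6,-299.3,118.7),down(90.8))
```

```text
[-0.0463, -0.0, 0.1813, -0.0, -0.0, -0.0]
```

send_rows(targets="-0.0463 0 0.04 0 0 0 60;-0.0463 0 0.07 0 0 0 60;-0.0463 0 0.1 0 0 0 60;-0.0463 0 0.13 0 0 0 60;-0.0463 0 0.15 0 0 0 60;-0.0463 0 0.165 0 0 0 60;-0.0463 0 0.175 0 0 0 60;-0.0463 0 0.1813 0 0 0 60;-0.0463 0 0.1813 0 0 0 60;-0.0463 0 0.1813 0 0 0 60")

```text
time_s: 2.98
ee_pos: [427.0, -298.6, 119.2]
ee_rot: [179.9, 0.0, 90.9]
force: [0.7, 0.0, 0.3]
gripper_width: 54.8
gripper_force: 0.0
```

send_rows(targets="0 0 0 0 0 0 25;0 0 0 0 0 0 20;0 0 0 0 0 0 15;0 0 0 0 0 0 12;0 0 0 0 0 0 8;0 0 0 0 0 0 5;0 0 0 0 0 0 5;0 0 0 0 0 0 5;0 0 0 0 0 0 5", grip_force=3)

```text
time_s: 3.73
ee_pos: [426.5, -299.0, 118.7]
ee_rot: [180.0, 0.0, 90.8]
force: [0.1, 0.4, 1.1]
gripper_width: 12.7
gripper_force: 2.9
```

Run:
```python
from workcell import env
s=env.state();print(s)
```

```text
{'time_s': 3.7333, 'qpos': array([-3.63063901e+01,  1.81813151e+01,  1.04816770e+02,  6.61359160e-03,
        5.69920166e+01, -3.71071731e+01]), 'qvel': array([-0.07436981,  0.08202167,  0.01297943, -0.0618239 , -0.03571352,
        0.00919876]), 'effort': array([ 8.69773957e-02, -3.75035262e+01, -1.97753727e+01,  2.49531702e-02,
        7.74843735e-02, -4.81126481e-02]), 'ee_pos': array([ 426.45980828, -299.02835742,  118.65397031]), 'ee_rot': array([1.79988760e+02, 1.54810344e-03, 9.07971806e+01]), 'force': array([0.08963197, 0.39256253, 1.1495692 ]), 'torque': array([-0.18632897, -0.00679661, -0.06850395]), 'gripper_force': 2.931629258673638, 'gripper_width': 12.668984960539849}
```

send_rows(targets="0 0 0 0 0 0 0;0 0 0 0 0 0 0;0 0 0 0 0 0 0;0 0 0 0 0 0 0")

```text
time_s: 4.07
ee_pos: [426.5, -299.0, 118.7]
ee_rot: [180.0, 0.0, 90.8]
force: [0.2, 0.4, 1.6]
gripper_width: 12.7
gripper_force: 2.9
```

Run:
```python
from workcell import env, eyes
import cv2,pickle
print(env.state()["gripper_width"])
f=eyes.grab_frame("wrist");g=eyes.grab_frame("scene")
a=cv2.resize(f["image"][90:300,230:450],(440,420))
b=cv2.resize(g["image"][120:225,200:290],(360,420),interpolation=cv2.INTER_CUBIC)
import numpy as np
cv2.imwrite("pics/g1.png",np.hstack([a,b]))
```

```text
12.680797832669075
```

View pics/g1.png

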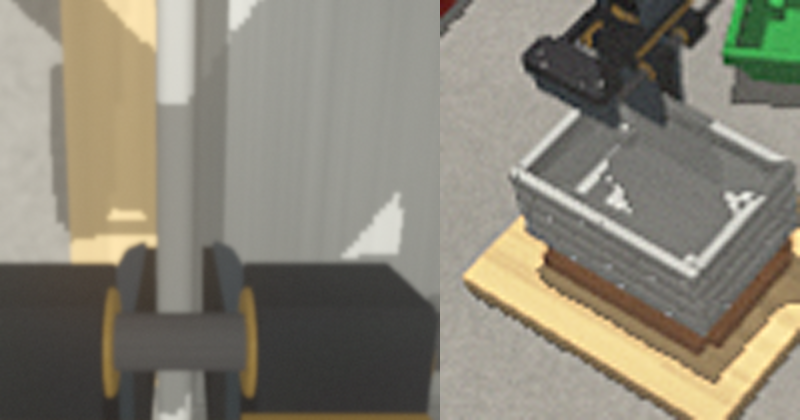

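The picture shows the rim pinched between both fingers, centred near (175,260) in the left half, with the stack undisturbed. Next I firm up the grip.

send_rows(targets="0 0 0 0 0 0 0;0 0 0 0 0 0 0;0 0 0 0 0 0 0;0 0 0 0 0 0 0;0 0 0 0 0 0 0", grip_force=58)

```text
time_s: 4.58
ee_pos: [426.4, -299.1, 118.8]
ee_rot: [180.0, 0.0, 90.8]
force: [-2.9, -0.3, 4.8]
gripper_width: 11.5
gripper_force: 57.0
```

Run:
```python
from workcell import env
s=env.state();print({k:s[k] for k in("force","torque","gripper_width","gripper_force","ee_pos","ee_rot")})
from h import *
q=(485.4,-254.3,np.radians(.7))
piv=world(q,[(65,90,136)])[0]
c,sn=np.cos(q[2]),np.sin(q[2])
d=np.array([-130,-180,0.])/np.hypot(130,180);d=np.array([c*d[0]-sn*d[1],sn*d[0]+c*d[1],0])
ax=np.cross(d,[0,0,1])  # rotating about ax lifts d side
p0,r0=pose()
np.savez("piv.npz",piv=piv,ax=ax)
for th in (.4,.8,1.2,1.6,2,2.5,3,3.5,4,4.5,5,6,7,8,9,10,11,12):
    T=R.from_rotvec(ax*th,degrees=True)
    s=step(piv+T.apply(p0-piv),T*r0)
    print(th,*s.tolist())
```

```text
{'force': array([-2.93801121, -0.25075751,  4.80491694]), 'torque': array([-0.15954087,  0.0548405 , -0.14068803]), 'gripper_width': 11.524743049445771, 'gripper_force': 56.997560150921345, 'ee_pos': array([ 426.36186322, -299.1260663 ,  118.79531394]), 'ee_rot': array([1.79990405e+02, 1.67226440e-02, 9.07997363e+01])}
0.4 -0.0001 -0.0001 -0.0013 0.2 -0.3 -0.0
0.8 -0.0002 -0.0001 -0.0025 0.5 -0.6 -0.0
1.2 -0.0003 -0.0002 -0.0038 0.7 -1.0 -0.0
1.6 -0.0003 -0.0002 -0.0051 0.9 -1.3 -0.0
2 -0.0004 -0.0003 -0.0064 1.2 -1.6 0.0
2.5 -0.0005 -0.0003 -0.0079 1.5 -2.0 -0.0
3 -0.0005 -0.0004 -0.0095 1.8 -2.4 -0.0
3.5 -0.0006 -0.0004 -0.0111 2.1 -2.8 -0.0
4 -0.0006 -0.0004 -0.0127 2.3 -3.2 -0.0
4.5 -0.0006 -0.0005 -0.0143 2.6 -3.6 -0.0
5 -0.0007 -0.0005 -0.0159 2.9 -4.0 -0.0
6 -0.0007 -0.0005 -0.0191 3.5 -4.9 -0.0
7 -0.0006 -0.0004 -0.0223 4.1 -5.7 -0.0
8 -0.0005 -0.0004 -0.0255 4.7 -6.5 -0.0
9 -0.0004 -0.0003 -0.0286 5.3 -7.3 -0.0
10 -0.0002 -0.0001 -0.0318 5.9 -8.1 0.0
11 0.0 0.0 -0.035 6.5 -8.9 0.0
12 0.0003 0.0002 -0.0382 7.0 -9.7 -0.0
```

send_rows(targets="-0.0001 0 -0.0006 0.1 -0.2 0 0;-0.0001 -0.0001 -0.0013 0.2 -0.3 0 0;-0.0001 -0.0001 -0.0019 0.4 -0.5 0 0;-0.0002 -0.0001 -0.0025 0.5 -0.6 0 0;-0.0003 -0.0002 -0.0032 0.6 -0.8 0 0;-0.0003 -0.0002 -0.0038 0.7 -1 0 0;-0.0003 -0.0002 -0.0045 0.8 -1.1 0 0;-0.0003 -0.0002 -0.0051 0.9 -1.3 0 0;-0.0004 -0.0003 -0.0058 1 -1.4 0 0;-0.0004 -0.0003 -0.0064 1.2 -1.6 0 0;-0.0004 -0.0003 -0.0072 1.3 -1.8 0 0;-0.0005 -0.0003 -0.0079 1.5 -2 0 0")

```text
time_s: 5.58
ee_pos: [425.9, -298.5, 125.9]
ee_rot: [-178.5, 1.9, 90.8]
force: [3.9, 2.9, -6.2]
gripper_width: 10.9
gripper_force: 56.0
```

Run:
```python
from h import *
p0,r0=pose();z=np.load("piv.npz");piv,ax=z["piv"],z["ax"]
json.dump([*p0,*r0.as_quat()],open("cmd_grip.json","w"))
apply([-0.0005,-0.0003,-0.0079,1.5,-2.0,0])
for th in np.r_[3:6.1:.5,7:12]:
    T=R.from_rotvec(ax*th,degrees=True)
    print(th,*step(piv+T.apply(p0-piv),T*r0).tolist())
```

```text
3.0 -0.0001 -0.0001 -0.0016 0.3 -0.4 0.0
3.5 -0.0002 -0.0002 -0.0032 0.6 -0.8 0.0
4.0 -0.0003 -0.0003 -0.0048 0.8 -1.2 0.0
4.5 -0.0004 -0.0003 -0.0064 1.1 -1.6 0.0
5.0 -0.0004 -0.0004 -0.008 1.4 -2.0 0.0
5.5 -0.0005 -0.0004 -0.0096 1.7 -2.5 0.0
6.0 -0.0005 -0.0005 -0.0112 2.0 -2.9 0.0
7.0 -0.0006 -0.0005 -0.0143 2.6 -3.7 0.0
8.0 -0.0006 -0.0005 -0.0175 3.2 -4.5 0.0
9.0 -0.0006 -0.0005 -0.0207 3.8 -5.3 0.0
10.0 -0.0005 -0.0005 -0.0239 4.4 -6.1 0.0
11.0 -0.0004 -0.0004 -0.0271 5.0 -6.9 0.0
```

send_rows(targets="-0.0001 -0.0001 -0.0016 0.3 -0.4 0 0;-0.0002 -0.0002 -0.0032 0.6 -0.8 0 0;-0.0003 -0.0003 -0.0048 0.8 -1.2 0 0;-0.0004 -0.0003 -0.0064 1.1 -1.6 0 0;-0.0004 -0.0004 -0.008 1.4 -2 0 0;-0.0005 -0.0004 -0.0096 1.7 -2.5 0 0;-0.0005 -0.0005 -0.0112 2 -2.9 0 0;-0.0006 -0.0005 -0.0143 2.6 -3.7 0 0;-0.0006 -0.0005 -0.0175 3.2 -4.5 0 0;-0.0006 -0.0005 -0.0207 3.8 -5.3 0 0;-0.0005 -0.0005 -0.0239 4.4 -6.1 0 0;-0.0004 -0.0004 -0.0271 5 -6.9 0 0")

```text
time_s: 6.58
ee_pos: [425.9, -299.6, 154.5]
ee_rot: [-173.3, 9.1, 91.4]
force: [-0.1, -0.1, -0.3]
gripper_width: 10.9
gripper_force: 57.0
```

Run:
```python
from h import *
import pickle
from workcell import env,eyes
apply([-0.0004,-0.0004,-0.0271,5.0,-6.9,0])
s=env.state();print(s["ee_pos"],s["ee_rot"],s["force"],s["torque"],pose()[0])
f=eyes.grab_frame("scene");t=eyes.grab_frame("top");pickle.dump((f,t),open("p1.pkl","wb"))
a=cv2.resize(f["image"][120:230,200:310],(440,440),interpolation=cv2.INTER_CUBIC)
b=cv2.resize(t["image"][165:255,350:450],(360,324),interpolation=cv2.INTER_CUBIC)
m=np.zeros((440,800,3),np.uint8);m[:,:440]=a;m[:324,440:]=b;cv2.imwrite("pics/p1.png",m)
# next: raise 60 straight up
go(pose()[0]+[0,0,60],pose()[1])
```

```text
[ 425.86568719 -299.58737298  154.47784513] [-173.30436521    9.0735713    91.38984167] [-0.09198375 -0.0887058  -0.27390542] [ 0.05137931 -0.09780467 -0.03980188] [ 426.63830556 -299.29520329  153.69863366]
[-0.0093, -0.0068, -0.0589, 0.0, 0.0, 0.0]
```

View pics/p1.png

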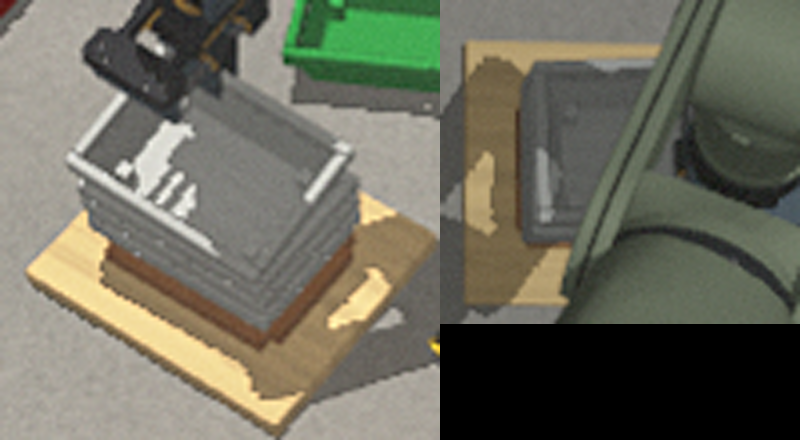

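The scene crop shows the tray tilted with its BL corner still down and the carrier where it was. Now I lift it clear and level it.

send_rows(targets="-0.0006 -0.0005 -0.004 0 0 0 0;-0.0012 -0.0009 -0.008 0 0 0 0;-0.0022 -0.0016 -0.014 0 0 0 0;-0.0034 -0.0025 -0.0216 0 0 0 0;-0.0047 -0.0034 -0.03 0 0 0 0;-0.0063 -0.0046 -0.04 0 0 0 0;-0.0079 -0.0058 -0.05 0 0 0 0;-0.0093 -0.0068 -0.0589 0 0 0 0;-0.0093 -0.0068 -0.0589 0 0 0 0")

```text
time_s: 7.43
ee_pos: [427.5, -299.6, 216.2]
ee_rot: [-173.7, 9.0, 91.3]
force: [0.2, -0.7, -1.7]
gripper_width: 10.3
gripper_force: 56.7
```

Run:
```python
from h import *
from workcell import env
s=env.state();print(s["ee_pos"],s["ee_rot"],s["force"],s["torque"],pose()[0])
# level & raise, then transit
a=json.load(open("cmd_grip.json"))
go((426.6,-299.3,240),R.from_quat(a[3:]))
# riser frame target: tray local -> TCP; tray yaw .7 at psi 90.8
tray=np.array([485.4,-254.3]);off=np.array(a[:2])-tray
psi0=np.degrees(.7*np.pi/180)
def tcp(center,yaw):
    t=np.radians(yaw-.7);c,s_=np.cos(t),np.sin(t)
    return np.array([center[0]+c*off[0]-s_*off[1],center[1]+s_*off[0]+c*off[1]])
u=np.array([np.cos(np.radians(7.58)),np.sin(np.radians(7.58))])
e=np.array([667.6,149.5])
for back in (120,51):
    p=tcp(e-u*back,7.58);print(back,p)
    if back==120: go((*p,240),down(90.8+6.88))
```

```text
[ 427.526343   -299.64778658  216.18749054] [-173.68135196    9.02131438   91.2844316 ] [ 0.24822431 -0.65489476 -1.70947427] [-0.03192793  0.01702184 -0.02569321] [ 426.60519046 -299.3313592   213.71477812]
[-0.004, -0.003, -0.0258, -6.5, 8.9, 0.0]
120 [495.69670179  81.91351052]
[0.3802, 0.0745, -0.0, -0.0, -0.0, -6.9]
51 [564.09375537  91.01532692]
```

send_rows(targets="-0.0008 -0.0006 -0.0052 -1.3 1.8 0 0;-0.0016 -0.0012 -0.0103 -2.6 3.6 0 0;-0.0024 -0.0018 -0.0155 -3.9 5.3 0 0;-0.0032 -0.0024 -0.0206 -5.2 7.1 0 0;-0.004 -0.003 -0.0258 -6.5 8.9 0 0;-0.004 -0.003 -0.0258 -6.5 8.9 0 0;-0.004 -0.003 -0.0258 -6.5 8.9 0 0")

```text
time_s: 8.02
ee_pos: [426.0, -299.3, 239.8]
ee_rot: [-180.0, 0.0, 90.7]
force: [0.6, -0.9, -1.1]
gripper_width: 10.7
gripper_force: 56.7
```

send_rows(targets="0.01 0.002 0 0 0 -0.2 0;0.035 0.007 0 0 0 -0.7 0;0.07 0.0137 0 0 0 -1.3 0;0.11 0.0216 0 0 0 -2 0;0.15 0.0294 0 0 0 -2.8 0;0.19 0.0372 0 0 0 -3.5 0;0.23 0.045 0 0 0 -4.2 0;0.27 0.053 0 0 0 -5 0;0.31 0.0607 0 0 0 -5.7 0;0.345 0.0676 0 0 0 -6.3 0;0.37 0.0725 0 0 0 -6.7 0;0.3802 0.0745 0 0 0 -6.9 0")

```text
time_s: 9.02
ee_pos: [494.9, 86.8, 239.3]
ee_rot: [-179.9, -0.1, 98.0]
force: [0.1, -0.9, -1.7]
gripper_width: 10.5
gripper_force: 56.7
```

send_rows(targets="0 0 0 0 0 0 0;0 0 0 0 0 0 0;0 0 0 0 0 0 0;0 0 0 0 0 0 0")

```text
time_s: 9.35
ee_pos: [495.1, 81.0, 239.9]
ee_rot: [-180.0, 0.0, 97.6]
force: [-0.4, -0.1, -1.8]
gripper_width: 10.6
gripper_force: 56.7
```

Run:
```python
from h import *
import pickle
from workcell import env,eyes
s=env.state();print(s["time_s"],s["ee_pos"],s["ee_rot"],s["force"],s["gripper_width"],pose()[0],pose()[1].as_euler('xyz',degrees=True))
d={n:eyes.grab_frame(n) for n in("scene","top","wrist")};pickle.dump(d,open("p2.pkl","wb"))
q=np.r_[pose()[0],0]
# predicted rim corners assuming tray rigid level
t=np.radians(7.58);c,sn=np.cos(t),np.sin(t);e=np.array([667.6,149.5])-120*np.array([c,sn])
for n in d:print(n,proj(d[n],world((*e,t),[(-65,90,257.3),(-65,-90,257.3),(65,90,257.3),(65,-90,257.3)])).round(1).tolist())
pts=proj(d["scene"],world((*e,t),[(0,0,230)]))[0];x,y=int(pts[0]),int(pts[1])
a=cv2.resize(d["scene"]["image"][y-70:y+70,x-100:x+100],(800,560),interpolation=cv2.INTER_CUBIC);print(x-100,y-70)
cv2.imwrite("pics/p2.png",a)
```

```text
9.35 [495.138058    81.04239264 239.86519749] [-1.79977522e+02  2.98542433e-02  9.76124454e+01] [-0.35715216 -0.07518546 -1.75286244] 10.599427517487952 [495.73183782  81.93227029 239.9954106 ] [-1.79999825e+02 -1.64078595e-04  9.77030423e+01]
scene [[397.9, 210.6], [332.0, 183.9], [378.4, 253.5], [309.1, 223.4]]
top [[225.1, 196.0], [299.6, 187.8], [221.7, 144.7], [294.2, 136.9]]
wrist [[304.5, -40.0], [307.9, 323.8], [607.0, -40.9], [535.1, 324.3]]
253 152
```

View pics/p2.png

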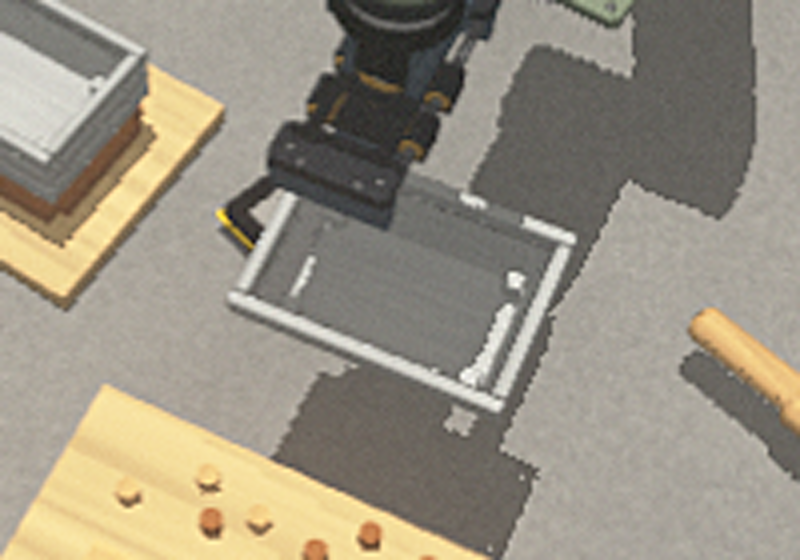

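Corners in the scene crop are FL (397,211), BL (378,254) and BR (310,226). BR sits slightly low, so the tray may have slipped a little in the grip. I'll go to a pre-final pose just in front of the edge and measure tray against board there.

```bash
cat >> h.py <<'E'
OFF=np.array([426.6384,-299.2995])-[485.4,-254.3]
def tcp(back,lat=0,yaw=7.58):
    u=np.array([np.cos(np.radians(7.58)),np.sin(np.radians(7.58))]);v=np.array([-u[1],u[0]])
    t=np.radians(yaw-.7);c,s=np.cos(t),np.sin(t)
    return np.array([667.6,149.5])-u*back+v*lat+[c*OFF[0]-s*OFF[1],s*OFF[0]+c*OFF[1]]
E
python3 - <<'E'
from h import *
go((*tcp(85),126.2),pose()[1])
E
```

```text
[-0.0, 0.035, 0.1138, 0.0, 0.0, 0.0]
```

send_rows(targets="0 0.003 0.01 0 0 0 0;0 0.0077 0.025 0 0 0 0;0 0.0123 0.04 0 0 0 0;0 0.0169 0.055 0 0 0 0;0 0.0215 0.07 0 0 0 0;0 0.0261 0.085 0 0 0 0;0 0.0304 0.099 0 0 0 0;0 0.0332 0.108 0 0 0 0;0 0.035 0.1138 0 0 0 0;0 0.035 0.1138 0 0 0 0;0 0.035 0.1138 0 0 0 0;0 0.035 0.1138 0 0 0 0")

```text
time_s: 10.5
ee_pos: [530.5, 87.0, 126.8]
ee_rot: [179.9, -0.0, 97.7]
force: [-0.4, -0.2, -1.3]
gripper_width: 10.7
gripper_force: 56.7
```

Run:
```python
from h import *
import pickle
from workcell import env,eyes
s=env.state();print(s["time_s"],s["ee_pos"],s["ee_rot"],s["force"],s["gripper_width"],pose()[0])
d={n:eyes.grab_frame(n) for n in("scene","top","wrist")};pickle.dump(d,open("p3.pkl","wb"))
t=np.radians(7.58);c,sn=np.cos(t),np.sin(t);e=np.array([667.6,149.5])-85*np.array([c,sn])
for n in d:print(n,proj(d[n],world((*e,t),[(-65,90,143.5),(-65,-90,143.5),(65,90,143.5),(65,-90,143.5)])).round(1).tolist(),
  proj(d[n],world((667.6,149.5,t),[(0,150,174),(0,-150,174),(0,150,150),(0,-150,150)])).round(1).tolist())
# composite: scene x5 left, top x3.3 right, wrist below
S,T,W=(d[n]["image"] for n in("scene","top","wrist"))
m=np.zeros((600,800,3),np.uint8)
r=lambda i,w,h:cv2.resize(i,(w,h),interpolation=cv2.INTER_CUBIC)
m[:300,:400]=r(S[195:295,275:409],400,300) if 0 else r(S[190:290,280:413],399+1,300)
m[:300,400:]=r(T[115:215,195:328],400,300)
m[300:600,:480]=r(W[:,:],480,300)
cv2.imwrite("pics/p3.png",m)
```

```text
10.5 [530.54672687  87.02476247 126.82318257] [ 1.79919917e+02 -8.63215082e-03  9.77011604e+01] [-0.44017222 -0.18797432 -1.30615766] 10.670139578068921 [530.4156129   86.62390485 126.19530379]
scene [[386.0, 242.9], [325.1, 217.0], [367.2, 284.4], [303.5, 255.4]] [[388.4, 297.2], [278.8, 247.1], [386.9, 300.5], [279.5, 251.2]]
top [[233.5, 191.7], [299.9, 184.5], [230.2, 146.0], [295.1, 139.0]] [[205.3, 137.8], [315.8, 125.9], [207.6, 140.7], [315.8, 129.1]]
wrist [[303.7, -35.7], [306.7, 324.8], [603.0, -35.5], [532.1, 325.4]] [[823.5, -337.9], [591.6, 463.5], [714.5, -237.9], [556.4, 419.8]]
```

Run:
```python
from h import *
import pickle
d=pickle.load(open("p3.pkl","rb"))
S,T,W=(d[n]["image"] for n in("scene","top","wrist"))
m=np.zeros((600,800,3),np.uint8)
r=lambda i,s:cv2.resize(i,None,fx=s,fy=s,interpolation=cv2.INTER_CUBIC)
m[:320,:420]=r(S[215:295,295:400],4)
m[320:600,:575]=r(T[128:198,202:317],5)
m[:320,422:800]=cv2.resize(W[:,320:640],(378,320)) if 0 else r(W[:,230:],.92)[:320,:377+1][:, :378] if 0 else cv2.resize(W[:,260:],(378,320))
cv2.imwrite("pics/p3b.png",m)
```

```text
Traceback (most recent call last):
ValueError: could not broadcast input array from shape (350,575,3) into shape (280,575,3)
```

Run:
```python
from h import *
import pickle
d=pickle.load(open("p3.pkl","rb"))
S,T,W=(d[n]["image"] for n in("scene","top","wrist"))
m=np.zeros((600,800,3),np.uint8)
r=lambda i,s:cv2.resize(i,None,fx=s,fy=s,interpolation=cv2.INTER_CUBIC)
m[:320,:420]=r(S[215:295,295:400],4)
m[320:600,:460]=r(T[128:198,202:317],4)
m[:400,465:800]=W[:,290:625]
cv2.imwrite("pics/p3b.png",m)
```

```text
(no output)
```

View pics/p3b.png

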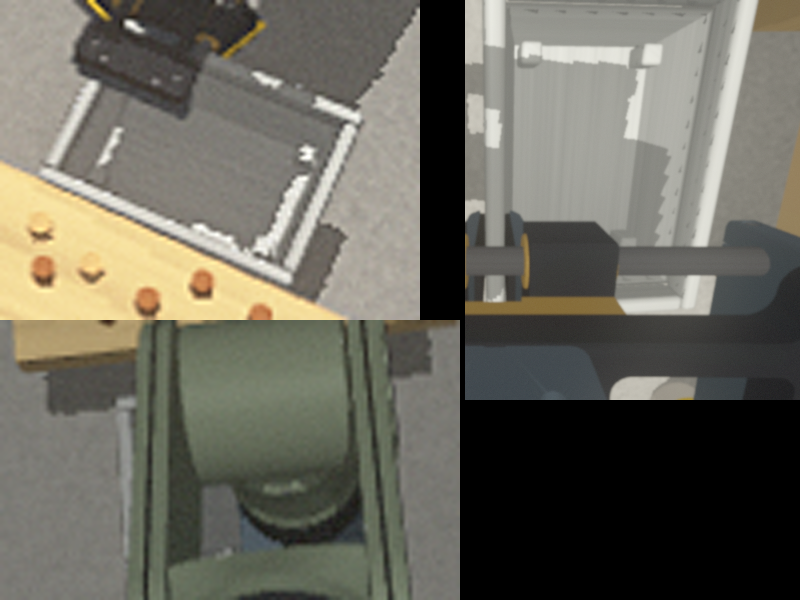

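The composite puts the scene corners at FL (384.6,244.6), BL (367.4,284.4) and BR (305.1,257.6). In the wrist view the back rim's outer edge runs (582,0) to (522,305), the front edge lies at column ~310, and the -y edge at row ~308. The back is lower than predicted, so I'll fit the tray in 6 DOF.

```bash
cat > fit6.py <<'E'
from h import *
import pickle
np.set_printoptions(precision=2,suppress=True)
d=pickle.load(open("p3.pkl","rb"));t=7.58
c0=np.r_[np.array([667.6,149.5])-85*np.array([np.cos(np.radians(t)),np.sin(np.radians(t))]),143.5]
def run(ins,use,pr=1.):
    X,Y=65-ins,90-ins
    def W(q,L):return c0+R.from_euler('z',t,degrees=True).apply(R.from_rotvec(q[3:],degrees=True).apply(np.array(L,float))+q[:3])
    def line(f,a,b,p):
        A,B=proj(f,[a,b]);n=np.array([-(B-A)[1],(B-A)[0]]);n/=np.linalg.norm(n);return [(np.array(x)-A)@n for x in p]
    def res(q,prior=True):
        r=[]
        if "s" in use:r+=list((proj(d["scene"],W(q,[(-X,Y,0),(X,Y,0),(X,-Y,0)]))-[(384.6,244.6),(367.4,284.4),(305.1,257.6)]).ravel()/.6)
        if "w" in use:
            w=d["wrist"];P=W(q,[(X,Y,0),(X,-Y,0),(-X,Y,0),(-X,-Y,0),(X,0,0),(-X,0,0)])
            r+=[x/1.5 for x in line(w,P[4],P[1],[(582,0),(552,150),(522,305)])+line(w,P[5],P[3],[(310,20),(310,210)])+line(w,P[1],P[3],[(522,307),(450,309)])]
        return np.r_[r,np.array(q)/[3,3,3,3,3,3]*pr]
    s=least_squares(res,np.zeros(6));cov=np.linalg.inv(s.jac.T@s.jac)
    print(ins,use,"trans",s.x[:3],"rot",s.x[3:],"sd",np.sqrt(np.diag(cov)),"res",s.fun[:-6]);return s.x
for ins in(0,1,2):
    for u in("s","w","sw"):run(ins,u)
E
python3 fit6.py
```

```text
0 s trans [ 1.93  0.87 -4.22] rot [-0.48 -2.79  1.46] sd [1.49 0.93 2.64 1.88 1.7  0.75] res [ 1.23 -0.81  1.2   0.86 -2.41 -0.79]
0 w trans [ 1.97  3.95 -6.13] rot [ 0.86  4.52 -0.17] sd [0.51 1.62 1.97 0.77 1.51 0.54] res [ 0.14  0.33 -0.12 -0.36 -0.15 -0.16  0.61]
0 sw trans [ 1.48  1.42 -9.43] rot [1.8  1.22 0.37] sd [0.44 0.78 1.3  0.47 1.23 0.31] res [ 2.25 -0.62 -0.01  2.89 -1.98  1.55  0.55  0.43 -0.34 -2.   -0.4   0.99
  0.43]
1 s trans [ 2.51  1.26 -3.4 ] rot [-0.19 -1.8   1.27] sd [1.49 0.93 2.64 1.93 1.76 0.77] res [ 0.83 -0.67  0.71  0.55 -1.55 -0.63]
1 w trans [ 1.16  3.98 -4.9 ] rot [ 0.99  3.7  -0.07] sd [0.52 1.6  1.94 0.78 1.55 0.54] res [ 0.09  0.28 -0.17 -0.36  0.06  0.02  0.42]
1 sw trans [ 1.12  1.69 -8.08] rot [1.72 0.98 0.38] sd [0.44 0.77 1.29 0.48 1.24 0.31] res [ 1.77 -0.74  0.    1.57 -0.91  0.71  0.26  0.29 -0.33 -1.16  0.34  0.93
  0.24]
2 s trans [ 3.08  1.65 -2.56] rot [-0.01 -0.8   1.12] sd [1.49 0.93 2.64 1.98 1.81 0.78] res [ 0.39 -0.51  0.26  0.24 -0.67 -0.5 ]
2 w trans [ 0.35  4.04 -3.59] rot [1.13 2.89 0.03] sd [0.52 1.58 1.9  0.79 1.59 0.54] res [ 0.04  0.23 -0.22 -0.35  0.28  0.2   0.25]
2 sw trans [ 0.76  1.95 -6.72] rot [1.65 0.74 0.39] sd [0.43 0.77 1.28 0.48 1.25 0.31] res [ 1.29 -0.87  0.01  0.24  0.17 -0.14 -0.03  0.14 -0.33 -0.32  1.08  0.86
  0.06]
```

Run:
```python
import pickle,cv2,numpy as np
w=cv2.cvtColor(pickle.load(open("w1.pkl","rb"))["image"],cv2.COLOR_BGR2GRAY)
for y in(125,150,185,205):print(y,w[y,308:332].tolist(),'|',w[y,412:444].tolist())
print("col",[w[96:118,x].tolist() for x in(345,380,410)])
d=pickle.load(open("p3.pkl","rb"))
v=cv2.cvtColor(d["wrist"]["image"],cv2.COLOR_BGR2GRAY)
for y in(60,120,180):print(y,v[y,296:340].tolist(),'|',v[y,515:590].tolist())
print("col",[v[285:316,x].tolist() for x in(460,490,510)])
print("colL",[v[0:30,x].tolist() for x in(350,420,500)])
```

```text
125 [156, 155, 156, 157, 157, 154, 150, 145, 144, 147, 150, 152, 150, 149, 144, 137, 128, 126, 126, 126, 126, 125, 127, 126] | [123, 122, 123, 121, 123, 121, 120, 122, 121, 119, 118, 114, 114, 113, 120, 126, 137, 144, 148, 149, 148, 146, 150, 172, 195, 199, 190, 184, 184, 185, 184, 183]
150 [159, 160, 157, 158, 158, 156, 152, 145, 143, 146, 149, 151, 150, 149, 146, 139, 128, 127, 125, 127, 128, 128, 128, 130] | [123, 120, 122, 122, 123, 120, 121, 119, 119, 115, 113, 113, 119, 127, 136, 143, 147, 147, 146, 146, 160, 186, 199, 193, 182, 180, 182, 181, 181, 180, 179, 179]
185 [223, 221, 221, 222, 222, 220, 211, 190, 162, 151, 151, 152, 155, 162, 166, 159, 143, 138, 138, 141, 139, 140, 140, 146] | [149, 144, 139, 133, 132, 128, 123, 121, 119, 122, 129, 137, 143, 148, 159, 175, 185, 191, 198, 201, 194, 183, 179, 177, 178, 178, 181, 182, 182, 181, 181, 181]
205 [223, 222, 221, 221, 222, 221, 215, 206, 202, 206, 212, 213, 211, 207, 197, 177, 149, 136, 140, 140, 141, 140, 141, 148] | [145, 137, 136, 132, 125, 122, 122, 134, 158, 183, 200, 207, 209, 209, 206, 202, 203, 204, 196, 186, 181, 180
[... 2437 characters left out ...]
 205, 212, 216, 218, 218, 217, 216, 216, 212, 205, 196, 192, 191, 181, 150, 105], [193, 194, 197, 195, 194, 195, 200, 203, 203, 206, 209, 210, 212, 213, 214, 215, 216, 217, 217, 218, 219, 218, 214, 206, 198, 193, 192, 190, 181, 152, 106]]
colL [[133, 143, 144, 136, 133, 136, 141, 143, 140, 138, 139, 145, 149, 149, 149, 150, 148, 148, 149, 147, 149, 148, 148, 149, 150, 151, 150, 151, 149, 150], [123, 123, 133, 144, 144, 136, 132, 133, 138, 140, 139, 127, 119, 123, 137, 147, 149, 149, 147, 146, 147, 145, 148, 147, 146, 147, 148, 147, 148, 148], [125, 123, 122, 119, 122, 136, 148, 141, 131, 134, 136, 141, 137, 129, 129, 142, 148, 151, 151, 149, 148, 146, 146, 147, 148, 146, 147, 147, 147, 147]]
```

The pixel data suggests the tray sits several mm low and slightly tilted in the grip. The bench is an exact reference, so I'll feel for it in the clear area below, let the tray seat level, and regrip at a known height.

Run:
```python
from h import *
go((*tcp(65,20),58.2),pose()[1])
```

```text
[0.0199, 0.02, 0.068, 0.0, 0.0, 0.0]
```

send_rows(targets="0.002 0.002 0.007 0 0 0 0;0.0053 0.0053 0.018 0 0 0 0;0.0088 0.0088 0.03 0 0 0 0;0.0124 0.0124 0.042 0 0 0 0;0.0156 0.0156 0.053 0 0 0 0;0.018 0.018 0.061 0 0 0 0;0.0193 0.0195 0.066 0 0 0 0;0.0199 0.02 0.068 0 0 0 0;0.0199 0.02 0.068 0 0 0 0;0.0199 0.02 0.068 0 0 0 0")

```text
time_s: 11.48
ee_pos: [547.5, 109.5, 58.3]
ee_rot: [180.0, -0.0, 97.7]
force: [0.1, 0.1, -1.0]
gripper_width: 10.9
gripper_force: 56.7
```

send_rows(targets="0 0 0.001 0 0 0 0;0 0 0.002 0 0 0 0;0 0 0.003 0 0 0 0;0 0 0.004 0 0 0 0;0 0 0.005 0 0 0 0;0 0 0.006 0 0 0 0;0 0 0.006 0 0 0 0")

```text
time_s: 12.07
ee_pos: [547.1, 109.4, 51.9]
ee_rot: [-180.0, -0.0, 97.7]
force: [0.9, -0.7, -1.7]
gripper_width: 10.6
gripper_force: 56.7
```

send_rows(targets="0 0 0.001 0 0 0 0;0 0 0.002 0 0 0 0;0 0 0.003 0 0 0 0;0 0 0.003 0 0 0 0;0 0 0.003 0 0 0 0")

```text
time_s: 12.48
ee_pos: [547.2, 109.4, 49.0]
ee_rot: [-180.0, -0.0, 97.7]
force: [0.1, 0.6, -1.2]
gripper_width: 10.7
gripper_force: 56.7
```

send_rows(targets="0 0 0.001 0 0 0 0;0 0 0.002 0 0 0 0;0 0 0.002 0 0 0 0;0 0 0.002 0 0 0 0")

```text
time_s: 12.82
ee_pos: [547.4, 109.5, 47.1]
ee_rot: [180.0, -0.0, 97.7]
force: [-1.3, 0.0, -0.8]
gripper_width: 11.0
gripper_force: 56.7
```

send_rows(targets="0 0 0.001 0 0 0 0;0 0 0.002 0 0 0 0;0 0 0.002 0 0 0 0;0 0 0.002 0 0 0 0")

```text
time_s: 13.15
ee_pos: [547.2, 109.5, 45.2]
ee_rot: [-180.0, -0.0, 97.7]
force: [-1.7, 0.5, 0.3]
gripper_width: 10.8
gripper_force: 57.1
```

send_rows(targets="0 0 0.001 0 0 0 0;0 0 0.0015 0 0 0 0;0 0 0.0015 0 0 0 0;0 0 0.0015 0 0 0 0")

```text
time_s: 13.48
ee_pos: [547.2, 109.5, 43.7]
ee_rot: [-180.0, -0.0, 97.7]
force: [-2.6, 0.0, 1.6]
gripper_width: 11.0
gripper_force: 57.6
```

Contact came at about TCP z 46, versus 37.7 expected, so the tray had slipped. I'll soften the grip, let it settle flat and then open.

send_rows(targets="0 0 0 0 0 0 0;0 0 0.001 0 0 0 0;0 0 0.002 0 0 0 0;0 0 0.003 0 0 0 0;0 0 0.004 0 0 0 0;0 0 0.005 0 0 0 0;0 0 0.0055 0 0 0 10;0 0 0.0055 0 0 0 20;0 0 0.0055 0 0 0 25;0 0 0.0055 0 0 0 25", grip_force=3)

```text
time_s: 14.32
ee_pos: [547.7, 109.5, 38.2]
ee_rot: [180.0, -0.0, 97.7]
force: [0.3, -0.4, 0.2]
gripper_width: 22.8
gripper_force: 0.0
```

Run:
```python
from h import *
import pickle
from workcell import env,eyes
apply([0,0,.006+.003+.002+.002+.0015+.0055,0,0,0])
s=env.state();print(s["time_s"],s["ee_pos"],s["ee_rot"],s["force"],s["torque"],s["gripper_width"],pose()[0])
d={n:eyes.grab_frame(n) for n in("scene","wrist")};pickle.dump(d,open("p4.pkl","wb"))
t=np.radians(7.58);u=np.array([np.cos(t),np.sin(t)]);e=np.array([667.6,149.5])-65*u+20*np.array([-u[1],u[0]])
L=[(-65,90,55),(-65,-90,55),(65,90,55),(65,-90,55)]
for n in d:print(n,proj(d[n],world((*e,t),L)).round(1).tolist())
v=cv2.cvtColor(d["wrist"]["image"],cv2.COLOR_BGR2GRAY)
for y in(60,120,180):print(y,v[y,296:336].tolist(),'|',v[y,520:590].tolist())
print("col",[v[290:330,x].tolist() for x in(460,490,510)])
```

```text
14.3167 [547.68248045 109.4827322   38.23894072] [ 1.79954526e+02 -6.25570631e-03  9.77009678e+01] [ 0.28647429 -0.42638347  0.18847988] [-0.10546155  0.03916979  0.00103375] 22.83755502584856 [547.56746244 109.02531874  38.19529974]
scene [[385.4, 265.7], [327.7, 240.4], [367.6, 306.0], [307.4, 278.0]]
wrist [[303.8, -36.1], [306.8, 325.0], [604.0, -36.1], [532.7, 325.7]]
60 [144, 142, 142, 142, 141, 141, 142, 141, 140, 143, 149, 154, 159, 162, 164, 167, 166, 166, 167, 166, 165, 168, 166, 164, 163, 159, 154, 151, 146, 137, 135, 134, 137, 138, 136, 138, 138, 138, 136, 139] | [170, 170, 169, 167, 168, 168, 167, 165, 159, 147, 141, 150, 161, 160, 153, 144, 140, 140, 137, 133, 129, 128, 127, 123, 121, 122, 125, 125, 127, 132, 134, 135, 138, 141, 143, 145, 154, 163, 174, 187, 199, 209, 215, 219, 222, 225, 229, 231, 231, 231, 229, 229, 229, 228, 226, 224, 215, 202, 178, 152, 137, 134, 135, 137, 136, 138, 138, 139, 136, 136]
120 [137, 143, 159, 182, 192, 194, 195, 195, 192, 188, 190, 204, 215, 220, 224, 228, 229, 229, 230, 230, 229, 229, 229, 227, 220, 213, 198, 172, 148, 137, 134, 135, 13
[... 808 characters left out ...]
 139, 140, 140, 141, 142, 143, 144, 144, 146, 146, 147, 148, 146, 145, 144, 144, 142, 142, 141, 141, 141, 141, 141, 141, 141, 141, 142, 140]
col [[65, 67, 64, 63, 64, 70, 83, 102, 113, 118, 117, 118, 117, 115, 117, 118, 117, 116, 117, 118, 117, 114, 115, 109, 90, 70, 59, 60, 54, 56, 58, 56, 56, 59, 55, 56, 58, 57, 57, 54], [138, 142, 146, 141, 132, 131, 128, 126, 129, 131, 131, 132, 131, 132, 137, 152, 171, 188, 200, 208, 214, 220, 222, 211, 176, 119, 76, 66, 62, 65, 62, 65, 62, 61, 62, 63, 61, 61, 63, 61], [127, 130, 132, 135, 136, 137, 137, 139, 138, 138, 137, 135, 133, 134, 138, 151, 172, 188, 200, 208, 213, 219, 220, 211, 178, 124, 80, 67, 66, 67, 65, 66, 66, 65, 65, 64, 63, 62, 65, 64]]
```

The tray is now flat on the bench: the right inner edge matches the prediction and the other edges are within about 1–2 mm. Now I lower 2 mm and regrip.

send_rows(targets="0 0 0.001 0 0 0 25;0 0 0.002 0 0 0 25;0 0 0.002 0 0 0 18;0 0 0.002 0 0 0 12;0 0 0.002 0 0 0 6;0 0 0.002 0 0 0 0;0 0 0.002 0 0 0 0;0 0 0.002 0 0 0 0;0 0 0.002 0 0 0 0;0 0 0.002 0 0 0 0", grip_force=3)

```text
time_s: 15.25
ee_pos: [547.3, 109.5, 36.1]
ee_rot: [-180.0, -0.0, 97.7]
force: [-0.1, 0.8, -0.6]
gripper_width: 13.0
gripper_force: 2.9
```

send_rows(targets="0 0 0 0 0 0 0;0 0 0 0 0 0 0;0 0 0 0 0 0 0;0 0 0 0 0 0 0;0 0 0 0 0 0 0;0 0 0 0 0 0 0", grip_force=58)

```text
time_s: 15.75
ee_pos: [547.2, 109.5, 36.3]
ee_rot: [180.0, -0.0, 97.7]
force: [-3.1, 0.6, 4.0]
gripper_width: 12.2
gripper_force: 56.2
```

Run:
```python
from h import *
import pickle
from workcell import env,eyes
apply([0,0,.002,0,0,0])
s=env.state();print(s["time_s"],s["ee_pos"],s["ee_rot"],s["force"],s["torque"],s["gripper_width"],pose()[0])
d={n:eyes.grab_frame(n) for n in("scene","wrist")};pickle.dump(d,open("p5.pkl","wb"))
w=pickle.load(open("p4.pkl","rb"))["wrist"]["image"];print(np.r_[d["wrist"]["eye"]])
def edges(w):
    v=cv2.cvtColor(w,cv2.COLOR_BGR2GRAY).astype(float);o=[]
    for y in(90,120,150,180):
        g=np.diff(v[y-2:y+3].mean(0));
        o.append((y,300+int(np.argmax(g[300:318])),530+int(np.argmin(g[530:600]))))
    c=np.diff(v[:,488:513].mean(1));return o,298+int(np.argmax(c[298:322]))
print(edges(w),edges(d["wrist"]["image"]))
```

```text
15.75 [547.2204865  109.4699277   36.28409239] [ 1.79998364e+02 -7.57236969e-03  9.77110451e+01] [-3.10392905  0.57910485  3.97437061] [-0.06862803  0.16493223  0.08838871] 12.211792518242993 [547.56745563 109.0253236   36.19529974]
[539.61124423 175.41207751 205.61214349]
([(90, 306, 572), (120, 306, 566), (150, 307, 561), (180, 307, 555)], 305) ([(90, 307, 577), (120, 307, 571), (150, 308, 565), (180, 308, 560)], 307)
```

The grip is 12–13 mm wide instead of 10 and pushes the tray, so the inner fingertip is wedging on the sloped wall. That also explains the earlier slip. I'll open and regrip about 10 mm higher on the band.

send_rows(targets="0 0 0 0 0 0 10;0 0 0 0 0 0 25;0 0 -0.003 0 0 0 25;0 0 -0.006 0 0 0 25;0 0 -0.01 0 0 0 25;0 0 -0.01 0 0 0 18;0 0 -0.01 0 0 0 10;0 0 -0.01 0 0 0 5;0 0 -0.01 0 0 0 0;0 0 -0.01 0 0 0 0;0 0 -0.01 0 0 0 0;0 0 -0.01 0 0 0 0", grip_force=3)

```text
time_s: 16.85
ee_pos: [547.1, 109.4, 46.3]
ee_rot: [-180.0, -0.0, 97.7]
force: [-2.1, -0.6, 5.5]
gripper_width: 10.0
gripper_force: 3.0
```

```bash
cat >> h.py <<'E'
def edges(w):
    v=cv2.cvtColor(w,cv2.COLOR_BGR2GRAY).astype(float);o=[]
    for y in(90,120,150,180):
        g=np.diff(v[y-2:y+3].mean(0));
        o.append((y,300+int(np.argmax(g[300:318])),530+int(np.argmin(g[530:600]))))
    c=np.diff(v[:,488:513].mean(1));return o,290+int(np.argmax(c[290:322]))
E
python3 - <<'E'
from h import *
from workcell import env,eyes
apply([0,0,-.01,0,0,0])
s=env.state();print(s["time_s"],s["ee_pos"],s["force"],s["torque"],s["gripper_width"],pose()[0])
print(edges(eyes.grab_frame("wrist")["image"]))
E
```

```text
16.85 [547.07474349 109.3689137   46.27019361] [-2.05685131 -0.61729637  5.52409197] [-0.15055734  0.41323171  0.08410081] 9.97031835144074 [547.56748971 109.02529931  46.19529974]
([(90, 310, 563), (120, 310, 558), (150, 310, 552), (180, 311, 547)], 297)
```

send_rows(targets="0 0 0 0 0 0 0;0 0 0 0 0 0 0;0 0 0 0 0 0 0")

```text
time_s: 17.15
ee_pos: [547.1, 109.4, 46.1]
ee_rot: [-180.0, -0.0, 97.7]
force: [-3.0, -1.5, 3.9]
gripper_width: 10.0
gripper_force: 3.0
```

Run:
```python
from h import *
from workcell import env,eyes
s=env.state();print(s["time_s"],s["ee_pos"],s["force"],s["torque"],s["gripper_width"],s["gripper_force"])
print(edges(eyes.grab_frame("wrist")["image"]))
```

```text
17.15 [547.09713822 109.35946533  46.08782856] [-2.97326448 -1.53249251  3.92667462] [-0.23269921  0.45195342  0.08373073] 9.963030374418878 2.998852450400591
([(90, 310, 563), (120, 310, 558), (150, 310, 553), (180, 311, 547)], 298)
```

send_rows(targets="0 0 0 0 0 0 15;0 0 0 0 0 0 30;0 0 0 0 0 0 30;0 0 0 0 0 0 30;0 0 0 0 0 0 30;0 0 0 0 0 0 30")

```text
time_s: 17.7
ee_pos: [547.4, 109.5, 46.0]
ee_rot: [180.0, -0.0, 97.7]
force: [0.3, -0.4, -1.1]
gripper_width: 27.5
gripper_force: 0.0
```

Run:
```python
from h import *
from workcell import env,eyes
import pickle
s=env.state();print(s["time_s"],s["ee_pos"],s["force"],s["torque"],s["gripper_width"],s["gripper_force"])
f=eyes.grab_frame("wrist");pickle.dump(f,open("p6.pkl","wb"));print(edges(f["image"]))
v=cv2.cvtColor(f["image"],cv2.COLOR_BGR2GRAY)
for y in(100,150):print(v[y,296:336].tolist(),v[y,525:580].tolist())
```

```text
17.7 [547.38606136 109.46953322  45.98219336] [ 0.2977711  -0.42612402 -1.08075511] [-0.11280962  0.0196858  -0.00726907] 27.47178749019418 0.0
([(90, 309, 563), (120, 310, 557), (150, 310, 552), (180, 310, 547)], 298)
[149, 162, 170, 171, 173, 173, 169, 159, 154, 151, 150, 146, 144, 146, 151, 154, 159, 162, 162, 164, 165, 165, 165, 166, 166, 164, 163, 160, 157, 152, 148, 141, 134, 134, 137, 137, 138, 138, 137, 137] [140, 135, 133, 133, 131, 130, 131, 130, 130, 133, 136, 138, 142, 143, 146, 148, 156, 168, 179, 192, 203, 212, 217, 221, 225, 228, 230, 231, 231, 230, 229, 229, 228, 226, 220, 210, 191, 163, 144, 140, 140, 140, 140, 139, 140, 140, 138, 137, 136, 137, 136, 136, 136, 136, 138]
[142, 139, 140, 140, 138, 139, 140, 138, 137, 138, 136, 138, 137, 139, 144, 151, 155, 159, 161, 163, 163, 164, 164, 165, 165, 165, 163, 161, 157, 153, 149, 140, 135, 135, 134, 138, 138, 138, 137, 137] [141, 140, 140, 143, 142, 144, 148, 152, 159, 170, 181, 193, 206, 214, 219, 222, 225, 228, 229, 229, 229, 228, 228, 229, 227, 222, 211, 193, 166, 149, 143, 142, 141, 141, 141, 141, 140, 140, 139, 140, 139, 139, 140, 141, 140, 140, 140, 139, 138, 139, 139, 138, 139, 141, 141]
```

send_rows(targets="0 0 0 0 0 0 18;0 0 0 0 0 0 10;0 0 0 0 0 0 5;0 0 0 0 0 0 0;0 0 0 0 0 0 0;0 0 0 0 0 0 0;0 0 0 0 0 0 0", grip_force=5)

```text
time_s: 18.33
ee_pos: [547.2, 109.4, 46.1]
ee_rot: [-180.0, -0.0, 97.7]
force: [0.5, 0.3, 0.7]
gripper_width: 10.0
gripper_force: 5.0
```

send_rows(targets="0 0 0 0 0 0 0;0 0 0 0 0 0 0;0 0 0 0 0 0 0;0 0 0 0 0 0 0;0 0 0 0 0 0 0;0 0 0 0 0 0 0", grip_force=58)

```text
time_s: 18.83
ee_pos: [547.3, 109.4, 46.1]
ee_rot: [180.0, -0.0, 97.7]
force: [0.1, -0.3, 0.8]
gripper_width: 9.4
gripper_force: 58.0
```

Run:
```python
from h import *
from workcell import env,eyes
s=env.state();print(s["time_s"],s["ee_pos"],s["force"],s["torque"],s["gripper_width"],s["gripper_force"])
f=eyes.grab_frame("wrist");print(edges(f["image"]))
```

```text
18.8333 [547.2898029  109.44462109  46.09843458] [ 0.05672588 -0.28290902  0.80620814] [-0.02790241  0.05778887 -0.02158363] 9.424893400533398 57.99915969371796
([(90, 311, 564), (120, 311, 558), (150, 311, 553), (180, 311, 548)], 298)
```

That is a clean, centred grip: 9.4 mm wide with almost no side force. I lift a little and check the tray stays level in the grip.

send_rows(targets="0 0 -0.003 0 0 0 0;0 0 -0.008 0 0 0 0;0 0 -0.014 0 0 0 0;0 0 -0.02 0 0 0 0;0 0 -0.02 0 0 0 0;0 0 -0.02 0 0 0 0")

```text
time_s: 19.38
ee_pos: [547.7, 109.5, 66.8]
ee_rot: [179.9, -0.0, 97.7]
force: [-0.4, 0.1, -2.0]
gripper_width: 9.4
gripper_force: 58.0
```

Run:
```python
from h import *
from workcell import env,eyes
import pickle
apply([0,0,-.02,0,0,0])
s=env.state();print(s["time_s"],s["ee_pos"],s["force"],s["torque"],s["gripper_width"],s["gripper_force"])
d={n:eyes.grab_frame(n) for n in("scene","wrist")};pickle.dump(d,open("p7.pkl","wb"));print(edges(d["wrist"]["image"]))
# xy of tray from wrist edges (rim top z known: 55+20)
f=d["wrist"]
def pt(uv,z=75):return least_squares(lambda p:proj(f,(p[0],p[1],z))[0]-uv,(600,130)).x
c,s_=np.cos(np.radians(7.58)),np.sin(np.radians(7.58))
def rf(p):v=p-[667.6,149.5];return np.array([c*v[0]+s_*v[1],-s_*v[0]+c*v[1]])
for y,a,b in edges(f["image"])[0]:print(rf(pt((a+.5,y))),rf(pt((b+.5,y))))
print(rf(pt((500,edges(f["image"])[1]+.5))), rf(pose()[0][:2]))
```

```text
19.3833 [547.68189503 109.49040915  66.77111179] [-0.39619444  0.05161687 -2.00431002] [-0.17616375  0.0839688  -0.0485151 ] 9.445438103613363 58.017815351486206
([(90, 311, 562), (120, 311, 557), (150, 311, 552), (180, 311, 546)], 298)
[-127.33921116   59.07904915] [-1.8190523  59.26605449]
[-127.38903839   44.52371374] [-1.5243669  44.75499439]
[-127.44077674   29.27824516] [-1.22855389 29.55408854]
[-127.49454637   13.29769117] [-1.46488618 13.6170859 ]
[-16.10216635 -57.61167132] [-124.32259583  -24.2875412 ]
```

The tray stays level when lifted, and its centre is at riser-frame (-64.4, 21.5). I'll back off, rise to put the rim top 6 mm below the board, then slide in 13–14 mm.

send_rows(targets="-0.003 -0.006 -0.002 0 0 0 0;-0.01 -0.015 -0.008 0 0 0 0;-0.016 -0.02 -0.018 0 0 0 0;-0.02 -0.02 -0.03 0 0 0 0;-0.0215 -0.02 -0.042 0 0 0 0;-0.0215 -0.02 -0.054 0 0 0 0;-0.0215 -0.02 -0.063 0 0 0 0;-0.0215 -0.02 -0.069 0 0 0 0;-0.0215 -0.02 -0.069 0 0 0 0;-0.0215 -0.02 -0.069 0 0 0 0")

```text
time_s: 20.32
ee_pos: [530.2, 85.3, 135.3]
ee_rot: [180.0, -0.0, 97.7]
force: [-0.7, -0.0, -2.8]
gripper_width: 9.5
gripper_force: 58.0
```

Run:
```python
from h import *
from workcell import env,eyes
apply([-.0215,-.02,-.069,0,0,0])
s=env.state();print(s["time_s"],s["ee_pos"],s["ee_rot"],s["force"],s["gripper_width"],pose()[0])
f=eyes.grab_frame("wrist");print(edges(f["image"]))
```

```text
20.3167 [530.17075196  85.28356353 135.33064816] [ 1.79979909e+02 -2.92857515e-03  9.77055286e+01] [-0.7002914  -0.0124249  -2.81526739] 9.456618794221042 [530.63010566  85.03832125 135.19529921]
([(90, 311, 563), (120, 311, 557), (150, 311, 552), (180, 311, 546)], 298)
```

send_rows(targets="0 0.003 0 0 0 0 0;0 0.007 0 0 0 0 0;0 0.011 0 0 0 0 0;0 0.015 0 0 0 0 0;0 0.019 0 0 0 0 0;0 0.023 0 0 0 0 0;0 0.027 0 0 0 0 0;0 0.031 0 0 0 0 0;0 0.0334 0 0 0 0 0;0 0.0334 0 0 0 0 0;0 0.0334 0 0 0 0 0;0 0.0334 0 0 0 0 0")

```text
time_s: 21.37
ee_pos: [563.2, 89.9, 135.0]
ee_rot: [-180.0, -0.0, 97.7]
force: [0.2, 0.4, -1.7]
gripper_width: 9.4
gripper_force: 58.0
```

Run:
```python
from h import *
from workcell import env,eyes
import pickle
apply([0,.0334,0,0,0,0])
s=env.state();print(s["time_s"],s["ee_pos"],s["ee_rot"],s["force"],s["gripper_width"],s["gripper_force"],pose()[0])
d={n:eyes.grab_frame(n) for n in("scene","wrist")};pickle.dump(d,open("p8.pkl","wb"));f=d["wrist"]
t=np.radians(7.58)
print("pred board front edge in wrist:",proj(f,world((667.6,149.5,t),[(0,60,150),(0,0,150),(0,-40,150),(0,60,174),(0,0,174),(0,-40,174)])).round(1).tolist())
c=f["image"]
for y in(60,120,180):print(y,c[y,500:640:4].tolist())
# stack drift: compare scene carrier corner region before/after
g=pickle.load(open("f0.pkl","rb"))["scene"]["image"]
for n,(x0,y0,x1,y1) in dict(stack=(203,170,240,215),left=(203,170,300,225)).items():
    a,b=(cv2.cvtColor(i[y0:y1,x0:x1],cv2.COLOR_BGR2GRAY).astype(np.float32) for i in(g,d["scene"]["image"]))
    print(n,cv2.phaseCorrelate(a,b))
```

```text
21.3667 [563.2225755   89.90900606 135.04851452] [-1.79979037e+02 -6.22672366e-03  9.77118013e+01] [ 0.20418657  0.39982753 -1.66998297] 9.360730534510008 58.01739692687988 [563.72870686  89.51521733 135.19519727]
pred board front edge in wrist: [[558.0, 37.7], [535.3, 167.0], [522.6, 240.6], [605.9, 20.3], [573.8, 174.6], [556.3, 259.9]]
60 [[138, 145, 145], [139, 146, 145], [138, 144, 145], [138, 145, 144], [136, 143, 143], [129, 135, 136], [115, 121, 122], [107, 112, 113], [93, 97, 99], [93, 98, 98], [96, 100, 101], [96, 101, 102], [100, 107, 108], [116, 123, 125], [81, 112, 131], [79, 111, 131], [77, 109, 129], [80, 112, 131], [80, 112, 132], [79, 112, 132], [78, 110, 130], [73, 105, 124], [69, 99, 117], [69, 98, 116], [108, 153, 176], [154, 206, 230], [154, 207, 231], [157, 209, 233], [157, 209, 233], [157, 210, 234], [155, 210, 234], [156, 208, 233], [151, 203, 228], [51, 82, 114], [43, 72, 106]]
120 [[138, 146, 146], [139, 146, 147], [137, 145, 145], [137, 143, 144], [136, 143, 143], [106, 113, 113], [94, 99, 101], [98, 104, 105], [96, 101, 104], [99, 105, 107], [111, 118, 120
[... 426 characters left out ...]
4, 141, 141], [128, 135, 136], [101, 108, 109], [96, 104, 105], [99, 106, 107], [97, 105, 108], [102, 110, 112], [113, 124, 131], [85, 117, 136], [83, 116, 136], [84, 115, 138], [83, 116, 137], [85, 117, 139], [87, 119, 141], [85, 119, 141], [83, 116, 139], [78, 110, 133], [125, 171, 197], [157, 209, 233], [156, 209, 234], [158, 210, 234], [159, 211, 235], [157, 209, 235], [157, 210, 236], [161, 214, 239], [165, 218, 243], [165, 217, 243], [163, 216, 243], [163, 216, 242], [163, 216, 241], [161, 215, 239], [160, 213, 238], [160, 212, 238], [161, 214, 239]]
stack ((0.393452568507648, -0.783500835704686), 0.9015166028340658)
left ((0.2096583692060463, -0.33522136801309443), 0.8560019388198853)
```

The board edge in the wrist image matches the predicted line to within a pixel. The tray is tucked about 13 mm and its rim top is about 6 mm below the board, steady. Handing in.

```bash
python3 -c "
from workcell import env
print(env.job_done())"
```

```text
the job is handed in; nothing more can be done
None
```

I peeled the top tray off corner-first and handed the job in with the arm holding it level and square under the middle of the riser's front edge: rim about 6 mm below the board and tucked in about 13 mm, by my camera measurements. On the way I briefly set it on the open bench to regrip after it slipped in the fingers, and the stack's image shifted by under 1 pixel (about 1–2 mm, or just shadow).

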